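# Throw the toggle clamp shut with the extension bar

## Task

The toggle clamp on the plywood fixture is open and its stub handle is too short to throw by hand. Take the loose square steel tube, slide it over the handle fully home against the shoulder, and with it still on swing the handle past the dead point to its closed stop and press it firmly home there for a moment, about as hard as the throw itself took but not much harder, so as not to wrench the clamp. Then pull the tube off, leaving the clamp closed, and lay the tube flat on the worktop; touch the clamp only with the tube and leave the can, the chrome nut and the grease pot where they are.

Things in the scene. Friction and masses are not known exactly. Their poses are not given: they have to be found in the camera images.
- clamp: Fixture, screwed down: plywood board 84 x 226 x 12 mm, horizontal push-pull toggle clamp of bare steel, dark hardwood block before its plunger. Origin: on the lever's upright pivot axis, at worktop height; z up; y = plunger line (it pushes to -y). The board spans y -194 to +32 mm, x -42 to +42 mm. All of it is lower than 70 mm.
- lever (a joint): Lever hub angle (rad): 0 open (0 to 0.15 at the start), 0.95 dead point, 1.10 closed stop (gives 0.03 at most); grows clockwise seen from above. The unbent stub points, in the clamp's frame, at angle pi/2 + 0.95 - value from x. Before the dead point a spring pushes it back open (1.6 N m at worst, near 0.45); past it friction (0.45 N m) may leave it short of the stop: press it there.
- handle (a joint): Bend of the sprung handle against the lever hub (rad), about the same pivot axis: 0 unloaded, 1 N m bends it 0.033; positive when the stub is pushed clockwise, the closing way. The stub's whole turn is lever + handle. The throw bends it up to about 0.055; pressed firmly home at the stop it is bent about as much (over 0.035); 0.09 (2.7 N m, 24 N at the seated tube's middle) is too much.
- handle_shoulder (a point): Point on the lever, turning with it, 35 mm from the pivot axis, 45 mm above the worktop: middle of the outer face of the shoulder (30 x 30 mm square steel flange) where the stub begins. x points outward along the stub, z up. The stub is a square steel bar 16 x 16 mm, 42 mm long, then a nose 9 x 9 mm, 5 mm long.
- handle_tip (a point): Point on the lever: outer end of the stub's nose, on the stub's axis, 82 mm from the pivot axis, 47 mm out from the shoulder; axes as for handle_shoulder.
- bar: Extension bar: loose square steel tube 150 mm long, 25 x 25 mm outside, 21 x 21 inside, open at both ends, 0.22 kg. Origin at its middle on its axis, 75 mm out from handle_shoulder when seated; x = long axis. Either end fits the stub, 2.5 mm play a side, so the handle lags it. Held at its middle, the throw takes up to 12 to 17 N sideways, and pressing firmly home as much.
- lubricant_can: Bystander: upright spray can 50 mm wide, 146 mm high with a red cap; origin at the centre of its underside.
- chrome_nut: Bystander: small chrome pipe nut 25 x 25 x 21 mm; origin at the centre of its underside.
- grease_pot: Bystander: flat round grey-lidded pot 91 mm wide, 44 mm high; origin at the centre of its underside.

How it is judged:
On the way, in this order (a step that is already met when the one before it is completed fails the run):
1. The tube is on the handle's stub, fully home: within 3 mm of the shoulder, with the lever not yet past the dead point (x of bar in the frame of handle_shoulder below 0.078 m and y of bar in the frame of handle_shoulder between -0.012 and 0.012 m and z of bar in the frame of handle_shoulder between -0.01 and 0.01 m and angle between the x axis of bar and the x axis of handle_shoulder, either way round below 0.2 rad and value of joint lever below 0.9 rad), for 0.2 s.
2. With the tube still on (at most 15 mm off the shoulder) the lever is within 0.03 rad of its closed stop and pressed firmly home: handle bent by over 0.035 rad (x of bar in the frame of handle_shoulder below 0.09 m and y of bar in the frame of handle_shoulder between -0.012 and 0.012 m and z of bar in the frame of handle_shoulder between -0.01 and 0.01 m and angle between the x axis of bar and the x axis of handle_shoulder, either way round below 0.2 rad and value of joint lever above 1.07 rad and value of joint handle above 0.035 rad), for 0.2 s.
At the end, for the whole second after the job is handed in: The lever stands within 0.04 rad of its closed stop (joint above 1.06), and the tube is off the handle and lies flat and still on the worktop (its middle 8 to 17 mm above it), not touching the clamp (value of joint lever above 1.06 rad and height (world z) of bar between 0.008 and 0.017 m and linear speed of bar below 0.01 m/s and contact force between bar and clamp below 0.3 N).
It fails at once if the clamp is wrenched: its handle is bent by more than 0.09 rad either way (value of joint handle above 0.09 rad or value of joint handle below -0.09 rad).
It fails at once if the tube is rammed on: it bears on the clamp with more than 120 N (contact force between bar and clamp above 120 N).
It fails at once if the gripper or arm touches the clamp itself (contact force between any of the fingers, the arm and clamp above 1 N).
It fails at once if the can, the chrome nut or the grease pot is shifted by more than 20 mm (distance of any of lubricant_can, chrome_nut, grease_pot from where it was at the start of the episode above 0.02 m).
It also fails if it takes over 72 s, if anything falls off the work surface, if the arm or the gripper's body presses on something with over 40 N, if the wrist force passes 120 N, or if a joint passes its speed limit or range.

## Robot

A 6-joint arm with a two-finger parallel gripper is mounted at the origin on the work surface; the furniture and walls round the work are solid. World frame = base frame: x ahead of the robot, y to its left, z up, the work surface at z = 0. Lengths are in m, angles in rad, forces in N, time in s.
With the tool pointing down it reaches from about 0.35 to 0.85 m from the base axis. Payload 8.1 kg.
Tool frame: the origin (TCP) lies at the centre of the arm's flange, where the gripper is bolted on; the fingertips stand 186 mm ahead of it and the grasp point (between the pads) lies 167 mm ahead of it (robot.grasp_offset is the distance from the TCP to the grasp point, in m); z points along the fingers, y is the line along which they close (so a half turn about z gives the same grasp; the last joint's range is limited). The gripper opens to 93 mm and grips with 3 to 60 N. Pads are 15 mm wide; open, the fingers measure 128 mm over their backs; the gripper's body (75 mm by 188 mm) begins 65 mm behind the grasp point.
Start: joints at [1.056, 0.13, 1.488, -0, 1.523, -0.085], TCP at [0.25, 0.545, 0.405] pointing down, gripper open.
Joint ranges: [-2.96, 2.96], [-0.89, 2.26], [0.02, 2.5], [-1.34, 4.48], [0, 2.73], [-2.66, 2.66]. Speed limits (rad/s): [2.39, 2.39, 2.79, 3.14, 3.14, 3.14].

## Interface

Orientations are given as a rotation vector (axis times angle).
In Python, from plant import robot gives the robot as it stands.
- The arm moves only by the tool drive_tool, never from a script. Its argument "moves" is one flat list of numbers, 7 for each row, row after row: the finger opening in mm, from 0 to 93, then the shift along the tool's x, y, z in mm, then the turn, a rotation vector about the tool's x, y, z in degrees. A call has 1 to 8 rows; each row shifts and turns the commanded pose from where the row before left it, along the tool's axes as they then stand; what a row does not reach is not made up. A row lasts 1/10 s, in which the tool goes at most 50 mm and 8.59 degrees, less where a joint would pass 70% of its speed; a pose out of reach is approached as far as the arm can. A call is refused whole if a number of a shift passes 50 or a number of a turn 8.59, either way. A call with a gripper value outside its range is refused whole. The fingers move at their own pace and stop on an object; "grip_force" is the grip in N (left out, the last holds). Time passes only in rows, so rows that do not move let the fingers close. It gives the time, the measured TCP pose, the force, the opening and the grip force at its end, in the units of the state.
- robot.read_state(): the state, without advancing time (a new reading comes with each control period).
- robot.read_camera(name): name is "side" or "top" or "wrist"; returns a dict with "color" (480x640x3 uint8, red, green, blue), "depth" (480x640 float32, m along the optical axis (not along the pixel's ray), 0 where there is no reading), "mtx" (3x3 intrinsics, pixels), "dist_coeffs" ([k1, k2, p1, p2, k3] as OpenCV has them; the pictures are not rectified), "R" (3x3) and "t" (3): a world point X has camera coordinates R X + t. Camera axes: x right, y down, z forward; pixel columns grow to the right and rows downward; lengths in m; the calibration is good to about 2 mm. A picture is of the moment at which its call begins.
- robot.close_job(): hands the job in; it is judged then, once.
The state is a dict: "t": time; "q": joint angles; "dq": joint speeds; "joint_torque": joint torques, N m; "tool_pos": TCP position; "orientation": TCP orientation; "force": force on the tool from outside, world axes, zero at the start; "wrist_torque": the same for the moment, N m; "opening": finger opening in m; "gripper_force": force on a finger pad.
Only numpy, scipy, OpenCV 4.12 (cv2) and the standard library are available. Lean on these libraries where they do the work, as an engineer would, in place of code of your own. Each camera call takes 0.05 s, during which the arm holds its last target. There are 200 camera calls.

## Working session

There is one attempt and no reset: what is moved stays moved. The work goes in short steps, Python scripts to look and compute and a tool call to move; the robot and the scene stay as the last step left them, time stands still between calls to the robot, and variables do not carry over. Pictures are saved under pics/ and viewed, at most 10 in all, crops included, and the job is handed in when it is done.

Besides the shell and the picture viewer there is one more tool, called as name(argument=value, ...) on one line, values as JSON. drive_tool: Moves the arm, as the interface text tells. Its arguments: {"type":"object","properties":{"moves":{"type":"array","items":{"type":"number"}},"grip_force":{"type":"number"}},"required":["moves"]}

```bash
ls; mkdir -p pics; python3 - <<'E'
from plant import robot
import cv2,numpy as np
for n in("side","top"):
    c=robot.read_camera(n)
    np.savez(f"{n}0.npz",**c)
    cv2.imwrite(f"pics/{n}0.png",c["color"][:,:,::-1])
    C=-c["R"].T@c["t"];print(n,C.round(3),c["R"].round(2).tolist(),c["mtx"].round(1).tolist(),c["dist_coeffs"])
print(robot.read_state())
E
```

```text
pics
side [ 0.027 -0.835  0.48 ] [[0.81, -0.59, -0.01], [-0.26, -0.35, -0.9], [0.53, 0.73, -0.43]] [[519.0, 0.0, 316.1], [0.0, 519.0, 236.7], [0.0, 0.0, 1.0]] [-0.12181095  0.          0.          0.          0.        ]
top [ 0.471 -0.1    1.259] [[-0.01, -1.0, -0.01], [-1.0, 0.02, -0.06], [0.06, 0.01, -1.0]] [[468.7, 0.0, 318.2], [0.0, 468.7, 237.5], [0.0, 0.0, 1.0]] [-0.0697122  0.         0.         0.         0.       ]
{'t': 0.1, 'q': array([ 1.05560185e+00,  1.31129764e-01,  1.48915239e+00, -1.18409497e-05,
        1.52298507e+00, -8.54086031e-02]), 'dq': array([-0.00118177, -0.00087136, -0.00018521,  0.00127918,  0.00082342,
        0.00084284]), 'joint_torque': array([ 8.41149522e-04, -5.61339855e+01, -4.93093729e+01,  7.69866491e-02,
        2.91925325e-02, -1.45825811e-05]), 'tool_pos': array([0.24989594, 0.54526931, 0.4037756 ]), 'orientation': array([-6.69817781e-01, -3.06885989e+00,  2.51780350e-03]), 'force': array([-0.47358032, -0.29436902,  1.06576429]), 'wrist_torque': array([-0.02349793,  0.00486948,  0.00185431]), 'gripper_force': 0.0, 'opening': 0.0928401041567022}
```

View pics/top0.png

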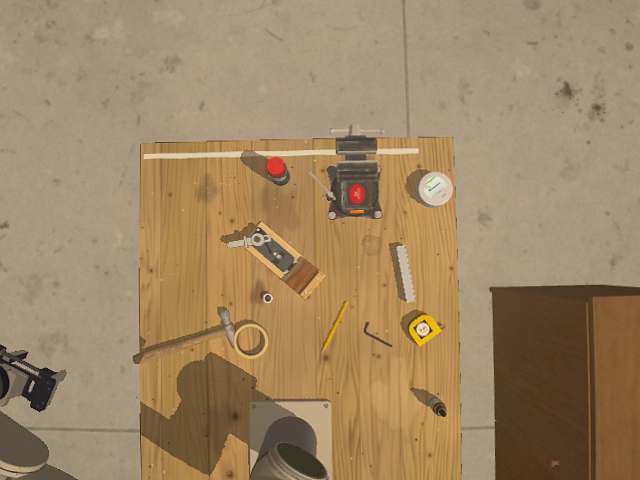

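View pics/side0.png

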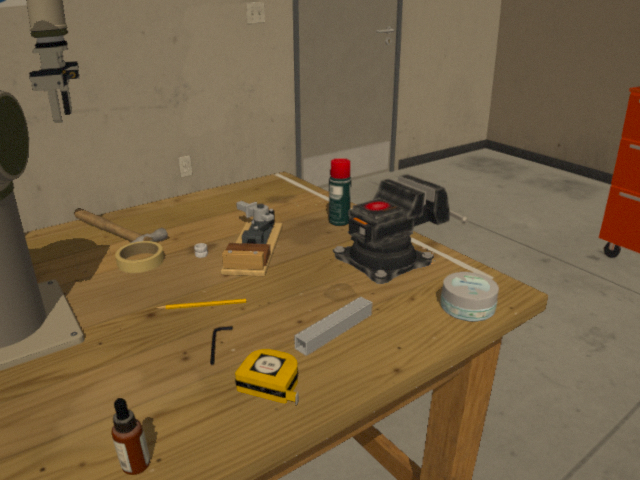

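The top view shows the tube near (404,272), the board from about (260,225) to (315,290), the hub near (260,239) and the stub pointing left to about (228,243). The can is at (277,170), the nut at (267,297) and the pot at (435,189). The side view agrees with this.

```bash
cat > h.py <<'E'
import numpy as np,cv2
def ray(c,px,z):
    u=cv2.undistortPoints(np.array(px,float).reshape(-1,1,2),c["mtx"],c["dist_coeffs"]).reshape(-1,2)
    d=np.c_[u,np.ones(len(u))]@c["R"]; C=-c["R"].T@c["t"]
    return C+d*((z-C[2])/d[:,2])[:,None]
def proj(c,X):
    return cv2.projectPoints(np.array(X,float).reshape(-1,1,3),cv2.Rodrigues(c["R"])[0],c["t"],c["mtx"],c["dist_coeffs"])[0].reshape(-1,2)
E
python3 - <<'E'
from h import *
c=dict(np.load("top0.npz"));im=c["color"];hsv=cv2.cvtColor(im,cv2.COLOR_RGB2HSV)
m=((hsv[:,:,1]<50)&(hsv[:,:,2]>120)).astype(np.uint8)
def rect(x0,y0,x1,y1,z,m):
    s=np.zeros_like(m);s[y0:y1,x0:x1]=m[y0:y1,x0:x1]
    k,_=cv2.findContours(s,0,2);k=max(k,key=cv2.contourArea)
    b=cv2.boxPoints(cv2.minAreaRect(k));P=ray(c,b,z);print(b.round(1).tolist(),P.round(4).tolist(),"ctr",P.mean(0).round(4))
    print(" sides",np.linalg.norm(P[1]-P[0]).round(4),np.linalg.norm(P[2]-P[1]).round(4), np.degrees(np.arctan2(*(P[1]-P[0])[[1,0]])),np.degrees(np.arctan2(*(P[2]-P[1])[[1,0]])))
rect(385,235,425,310,.025,m)
rect(215,230,257,255,.053,m)
print(ray(c,[(267,297),(277,170),(435,189)],0.03).round(3))
d=c["depth"];print("z tube",[ (ray(c,[(404,272)],0)).round(3), d[272,404]])
cr=im[200:320,210:340];cv2.imwrite("pics/crop1.png",cv2.resize(cr,None,fx=5,fy=5,interpolation=2)[:,:,::-1])
E
```

```text
[[395.20001220703125, 246.5], [404.20001220703125, 244.8000030517578], [414.70001220703125, 299.70001220703125], [405.79998779296875, 301.3999938964844]] [[0.5134, -0.2855, 0.025], [0.5175, -0.3093, 0.025], [0.3731, -0.3335, 0.025], [0.369, -0.3099, 0.025]] ctr [ 0.4433 -0.3096  0.025 ]
 sides 0.0241 0.1464 -80.08719824296371 -170.4511764512063
[[227.1999969482422, 242.1999969482422], [242.8000030517578, 239.0], [243.89999389648438, 244.60000610351562], [228.3000030517578, 247.6999969482422]] [[0.5303, 0.1524, 0.053], [0.5378, 0.1117, 0.053], [0.5233, 0.1089, 0.053], [0.5158, 0.1495, 0.053]] ctr [0.5268 0.1306 0.053 ]
 sides 0.0413 0.0148 -79.60464905884866 -168.99386546137552
[[ 0.386  0.053  0.03 ]
 [ 0.721  0.024  0.03 ]
 [ 0.664 -0.394  0.03 ]]
z tube [array([[ 0.446, -0.311,  0.   ]]), np.float32(1.2209274)]
```

View pics/crop1.png

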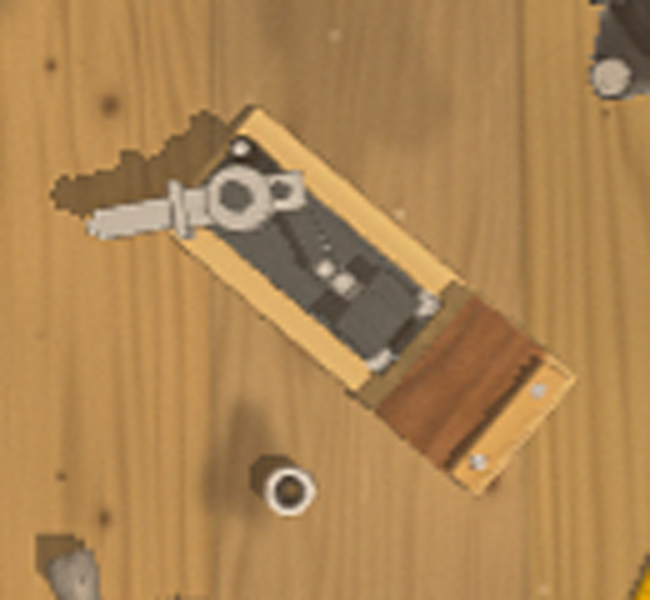

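The crop shows the pivot at about (257.6,239), the shoulder face at (244.4,242) and the nose tip at (228,245.6), in full-image pixels. The board's corners are at about (260,221), (325.6,275.6) and (305,299). Next I compute the clamp frame and write a move planner.

```bash
cat >> h.py <<'E'
from scipy.spatial.transform import Rotation as Ro
def pose():
    from plant import robot
    s=robot.read_state();R=Ro.from_rotvec(s["orientation"]);x=R.as_matrix()[:,0]
    return s["tool_pos"],R,np.degrees(np.arctan2(x[1],x[0])),s
def plan(tgt,yaw,op,p=None,yaw0=None,dec=0,mm=45,dg=8.5,n=None):
    "rows from pose p,yaw0 (tool straight down) to tgt,yaw (deg, world)"
    p0,R,y0,s=pose();p=np.array(p0 if p is None else p,float);y=y0 if yaw0 is None else yaw0
    tgt=np.array(tgt,float)
    if n is None:n=int(max(np.ceil(np.linalg.norm(tgt-p)*1e3/mm),np.ceil(abs(yaw-y)/dg),1))
    rows=[]
    for k in range(n):
        d=(tgt-p)/(n-k)*1e3;t=np.radians(y)
        X=np.array([np.cos(t),np.sin(t),0]);Y=np.array([np.sin(t),-np.cos(t),0])
        l=np.round([d@X,d@Y,-d[2]],dec);w=np.round(-(yaw-y)/(n-k),1)
        p=p+(X*l[0]+Y*l[1]-np.array([0,0,l[2]]))/1e3;y-=w
        rows.append([op,*[int(v) if dec==0 else float(v) for v in l],0,0,float(w)])
    for i in range(0,n,8):print(str(sum(rows[i:i+8],[])).replace(" ",""))
    print("end",p.round(4),round(y,2));return p,y
E
python3 - <<'E'
from h import *
c=dict(np.load("top0.npz"))
f=lambda a:np.array(a)/5.+[210,200]
B=ray(c,f([(250,107),(578,378),(476,494)]),.012);print(B.round(4).tolist(),np.linalg.norm(B[1]-B[0]),np.linalg.norm(B[2]-B[1]))
u=B[0]-B[1];ya=u/np.linalg.norm(u);xa=np.array([ya[1],-ya[0],0])
ctr=(B[0]+B[2])/2;piv=ctr+ya*(.113-.032);print("yaw y",np.degrees(np.arctan2(ya[1],ya[0])),"pivot board",piv.round(4))
P=ray(c,f([(238,195)]),.06);S=ray(c,f([(172,210)]),.045);T=ray(c,f([(90,228)]),.045)
print(P,S,T,np.linalg.norm(T[0]-piv*[1,1,0]-[0,0,.045]))
d=T[0]-piv;print("stub ang",np.degrees(np.arctan2(d[1],d[0])))
p,y=plan((.46,.16,.42),102,93)
E
```

```text
[[0.5866, 0.0724, 0.012], [0.4395, -0.101, 0.012], [0.3789, -0.046, 0.012]] 0.22738540019332915 0.08181291557519219
yaw y 49.67781829957725 pivot board [0.5352 0.0749 0.012 ]
[[0.5368899  0.07227359 0.06      ]] [[0.53043005 0.10899974 0.045     ]] [[0.52168922 0.15205427 0.045     ]] 0.07829600406465317
stub ang 99.93437235041945
[93,-35,-26,-2,0,0,5.3,93,-37,-23,-2,0,0,5.3,93,-39,-19,-2,0,0,5.3,93,-41,-16,-1,0,0,5.4,93,-42,-12,-2,0,0,5.3,93,-43,-8,-1,0,0,5.4,93,-44,-3,-2,0,0,5.3,93,-44,1,-1,0,0,5.4]
[93,-44,4,-2,0,0,5.3,93,-44,9,-1,0,0,5.4]
end [0.4601 0.1597 0.4198] 101.98
```

drive_tool(moves=[93,-35,-26,-2,0,0,5.3,93,-37,-23,-2,0,0,5.3,93,-39,-19,-2,0,0,5.3,93,-41,-16,-1,0,0,5.4,93,-42,-12,-2,0,0,5.3,93,-43,-8,-1,0,0,5.4,93,-44,-3,-2,0,0,5.3,93,-44,1,-1,0,0,5.4])

```text
t: 0.9
tool_pos: [0.4182, 0.2365, 0.4176]
orientation: [-1.746, -2.612, 0.0]
force: [-0.2, 1.2, -2.0]
opening: 0.0929
gripper_force: 0.0
```

drive_tool(moves=[93,-44,4,-2,0,0,5.3,93,-44,9,-1,0,0,5.4,93,0,0,0,0,0,0,93,0,0,0,0,0,0])

```text
t: 1.3
tool_pos: [0.4604, 0.159, 0.4203]
orientation: [-1.979, -2.438, 0.001]
force: [0.1, -0.5, 0.4]
opening: 0.0928
gripper_force: 0.0
```

```bash
python3 - <<'E'
from h import *
from plant import robot
p,R,y,s=pose();print(p,y,R.as_matrix().round(3).tolist(),s["force"])
c=robot.read_camera("wrist");np.savez("w1.npz",**c);cv2.imwrite("pics/w1.png",c["color"][:,:,::-1])
print(-c["R"].T@c["t"],c["R"].round(2).tolist(),c["mtx"][0,0])
print("exp",proj(c,[(.536,.0735,.045),(.5305,.109,.045),(.5217,.152,.045)]).round())
E
```

```text
[0.46039986 0.15901702 0.42029852] 101.86398272002688 [[-0.206, 0.979, -0.001], [0.979, 0.206, 0.0], [0.0, -0.001, -1.0]] [ 0.07029488 -0.46049984  0.4446989 ]
[0.44438224 0.23436948 0.40004089] [[0.98, 0.21, 0.0], [0.2, -0.94, 0.27], [0.06, -0.27, -0.96]] 428.0197377720043
exp [[379. 324.]
 [383. 287.]
 [386. 239.]]
```

View pics/w1.png

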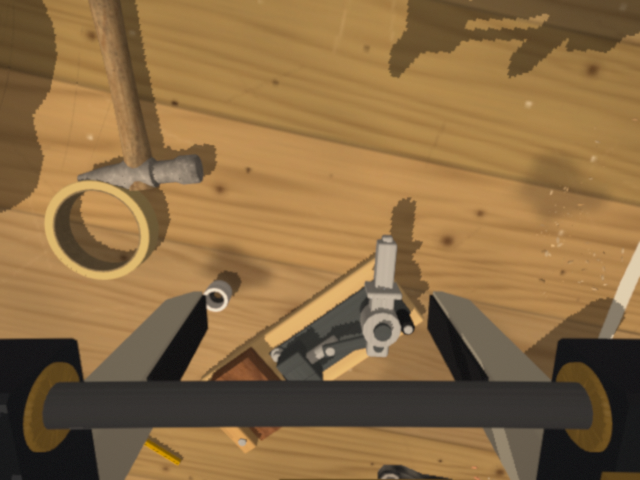

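The wrist view shows the stub running from the nose tip at about (386,236) to the shoulder at about (382,290), with the hub at (380,327). This matches the expected positions. Next I measure the stub axis more closely.

```bash
python3 - <<'E'
from h import *
c=dict(np.load("w1.npz"));im=c["color"];hsv=cv2.cvtColor(im,cv2.COLOR_RGB2HSV)
m=(hsv[:,:,1]<60)&(hsv[:,:,2]>110)
pts=[]
for r in range(232,300,4):
    x=np.where(m[r,360:415])[0]+360
    if len(x): print(r,x.min(),x.max(),len(x), im[r,(x.min()+x.max())//2].tolist()); pts.append(((x.min()+x.max())/2,r,x.max()-x.min()+1))
P=np.array(pts);k=(P[:,1]>=246)&(P[:,1]<=280)
Q=ray(c,P[k][:,:2],.053);vx,vy,x0,y0=cv2.fitLine(Q[:,:2].astype(np.float32),2,0,.01,.01).ravel()
print(Q.round(4)[[0,-1]],"ang",np.degrees(np.arctan2(vy,vx)),"line thru",x0,y0)
print("hub ctr",ray(c,[(380,327)],.06),"tip",ray(c,[(386,236)],.049),"shoulder",ray(c,[(382,287)],.055))
p,y=plan((.45,-.31,.34),9.6,93)
E
```

```text
236 383 390 8 [116, 106, 94]
240 382 392 11 [189, 174, 156]
244 377 395 19 [152, 140, 126]
248 377 396 20 [192, 178, 159]
252 376 395 20 [191, 176, 158]
256 376 395 20 [191, 177, 157]
260 376 395 20 [192, 178, 159]
264 376 394 19 [192, 178, 159]
268 375 394 20 [191, 177, 158]
272 375 393 19 [192, 178, 159]
276 375 393 19 [192, 179, 159]
280 374 392 19 [191, 177, 158]
284 374 393 20 [192, 177, 159]
288 376 392 12 [124, 117, 110]
292 367 389 23 [114, 105, 95]
296 367 401 35 [195, 180, 161]
[[0.5226 0.1466 0.053 ]
 [0.5268 0.118  0.053 ]] ang -80.7862 line thru 0.5248052 0.13239951
hub ctr [[0.53332883 0.07750212 0.06      ]] tip [[0.52049788 0.15572982 0.049     ]] shoulder [[0.52710577 0.11229917 0.055     ]]
[93,-42,-10,7,0,0,8.4,93,-43,-4,7,0,0,8.4,93,-43,3,7,0,0,8.4,93,-42,9,7,0,0,8.4,93,-40,15,7,0,0,8.4,93,-37,20,8,0,0,8.4,93,-34,26,7,0,0,8.4,93,-30,30,8,0,0,8.4]
[93,-25,35,7,0,0,8.4,93,-19,38,8,0,0,8.4,93,-14,40,7,0,0,8.4]
end [ 0.4504 -0.3103  0.3403] 9.58
```

drive_tool(moves=[93,-42,-10,7,0,0,8.4,93,-43,-4,7,0,0,8.4,93,-43,3,7,0,0,8.4,93,-42,9,7,0,0,8.4,93,-40,15,7,0,0,8.4,93,-37,20,8,0,0,8.4,93,-34,26,7,0,0,8.4,93,-30,30,8,0,0,8.4])

```text
t: 2.15
tool_pos: [0.4524, -0.1824, 0.3625]
orientation: [-2.999, -0.935, -0.001]
force: [0.6, -0.0, 1.2]
opening: 0.0931
gripper_force: 0.0
```

drive_tool(moves=[93,-25,35,7,0,0,8.4,93,-19,38,8,0,0,8.4,93,-14,40,7,0,0,8.4,93,0,0,0,0,0,0,93,0,0,0,0,0,0])

```text
t: 2.65
tool_pos: [0.451, -0.3096, 0.3399]
orientation: [-3.129, -0.265, 0.001]
force: [-0.4, -0.5, -0.7]
opening: 0.0929
gripper_force: 0.0
```

```bash
python3 - <<'E'
from h import *
from plant import robot
p,R,y,s=pose();print(p,y)
c=robot.read_camera("wrist");np.savez("w2.npz",**c);cv2.imwrite("pics/w2.png",c["color"][:,:,::-1])
print(proj(c,[(.515,-.297,.025),(.371,-.322,.025)]).round())
hsv=cv2.cvtColor(c["color"],cv2.COLOR_RGB2HSV)
m=((hsv[:,:,1]<50)&(hsv[:,:,2]>150)).astype(np.uint8)
k,_=cv2.findContours(m,0,2)
for q in sorted(k,key=cv2.contourArea)[-3:]:
    b=cv2.boxPoints(cv2.minAreaRect(q));P=ray(c,b,.025);print(b.round().tolist(),P.round(4).tolist(),P.mean(0).round(4))
E
```

```text
[ 0.45099562 -0.30957259  0.33994838] 9.68560845656878
[[316. 140.]
 [317. 337.]]
[[513.0, 0.0], [513.0, 0.0], [513.0, 0.0], [513.0, 0.0]] [[0.6149, -0.4007, 0.025], [0.6149, -0.4007, 0.025], [0.6149, -0.4007, 0.025], [0.6149, -0.4007, 0.025]] [ 0.6149 -0.4007  0.025 ]
[[300.0, 140.0], [334.0, 140.0], [334.0, 339.0], [300.0, 339.0]] [[0.5129, -0.2863, 0.025], [0.5167, -0.3086, 0.025], [0.3715, -0.335, 0.025], [0.3671, -0.3094, 0.025]] [ 0.442  -0.3098  0.025 ]
```

View pics/w2.png

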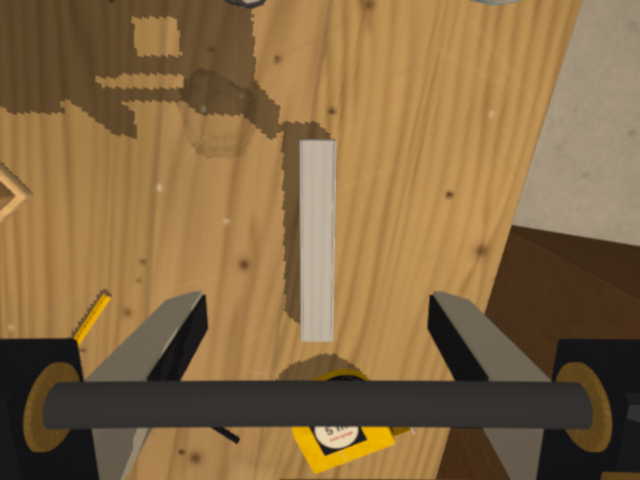

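The wrist view shows the tube at columns 300–334 and rows 140–339. Its centre is (0.442, −0.310) and its axis lies at 9.65°, in line with the gripper. Descending to grip it at its middle.

drive_tool(moves=[93,-9,-1,40,0,0,0,60,0,0,40,0,0,0,60,0,0,40,0,0,0,60,0,0,20,0,0,0,60,0,0,10,0,0,0,60,0,0,0,0,0,0,15,0,0,0,0,0,0,15,0,0,0,0,0,0], grip_force=50)

```text
t: 3.5
tool_pos: [0.4425, -0.3112, 0.1928]
orientation: [3.128, 0.263, 0.004]
force: [-0.5, -0.7, 0.0]
opening: 0.0485
gripper_force: 0.0
```

drive_tool(moves=[15,0,0,0,0,0,0,15,0,0,0,0,0,0,15,0,0,0,0,0,0,15,0,0,0,0,0,0])

```text
t: 3.9
tool_pos: [0.4417, -0.311, 0.1913]
orientation: [3.13, 0.262, 0.001]
force: [-0.1, 0.0, 3.5]
opening: 0.0246
gripper_force: 50.0
```

```bash
python3 - <<'E'
from h import *
p,R,y,s=pose();print(p,y,s["opening"],s["gripper_force"],s["force"])
E
```

```text
[ 0.44165108 -0.31104798  0.19126601] 9.564083163278637 0.02457537933634726 50.00091791152954 [-0.08682719  0.01198645  3.526899  ]
```

Gripped: opening is 24.6 mm at 50 N. Next: lift, carry, and stand off outside the stub.

```bash
python3 - <<'E'
from h import *
p,y=plan((.442,-.311,.36),9.6,15)
p,y=plan((.506,.245,.36),99.2,15,p,y)
E
```

```text
[15,0,0,-42,0,0,-0.0,15,0,0,-42,0,0,-0.0,15,0,0,-42,0,0,-0.0,15,0,0,-43,0,0,-0.0]
end [ 0.4417 -0.311   0.3603] 9.56
[15,12,-41,0,0,0,-6.9,15,17,-40,0,0,0,-6.9,15,21,-37,0,0,0,-6.9,15,26,-34,0,0,0,-6.9,15,30,-31,0,0,0,-6.9,15,33,-27,0,0,0,-6.9,15,36,-23,0,0,0,-6.9,15,39,-19,0,0,0,-6.9]
[15,41,-14,0,0,0,-6.9,15,42,-9,0,0,0,-6.9,15,43,-4,0,0,0,-6.9,15,43,2,0,0,0,-6.9,15,43,7,0,0,0,-6.8]
end [0.5058 0.2447 0.3603] 99.16
```

drive_tool(moves=[15,0,0,-42,0,0,0,15,0,0,-42,0,0,0,15,0,0,-42,0,0,0,15,0,0,-43,0,0,0])

```text
t: 4.3
tool_pos: [0.441, -0.3105, 0.3606]
orientation: [-3.13, -0.262, 0.002]
force: [1.3, -1.1, -2.1]
opening: 0.0246
gripper_force: 50.0
```

drive_tool(moves=[15,12,-41,0,0,0,-6.9,15,17,-40,0,0,0,-6.9,15,21,-37,0,0,0,-6.9,15,26,-34,0,0,0,-6.9,15,30,-31,0,0,0,-6.9,15,33,-27,0,0,0,-6.9,15,36,-23,0,0,0,-6.9,15,39,-19,0,0,0,-6.9])

```text
t: 5.1
tool_pos: [0.4806, 0.0319, 0.3593]
orientation: [-2.649, -1.689, 0.001]
force: [1.4, -1.0, -1.8]
opening: 0.0248
gripper_force: 50.0
```

drive_tool(moves=[15,41,-14,0,0,0,-6.9,15,42,-9,0,0,0,-6.9,15,43,-4,0,0,0,-6.9,15,43,2,0,0,0,-6.9,15,43,7,0,0,0,-6.8,15,0,0,0,0,0,0,15,0,0,0,0,0,0])

```text
t: 5.8
tool_pos: [0.5052, 0.2457, 0.3588]
orientation: [-2.035, -2.393, 0.003]
force: [-0.4, -0.8, -1.9]
opening: 0.0245
gripper_force: 50.0
```

```bash
python3 - <<'E'
from h import *
p,R,y,s=pose();print(p,y,s["opening"],s["gripper_force"],s["force"],s["wrist_torque"])
p,y=plan((.5065,.2453,.2235),99.2,15,dec=1,mm=35)
E
```

```text
[0.50519565 0.24573064 0.35878419] 99.25606214029871 0.02454644684260871 49.99831259250641 [-0.38696875 -0.83593765 -1.90862265] [-0.07136812  0.10815275  0.0459501 ]
[15,-0.2,0.3,33.8,0,0,0.0,15,-0.1,0.3,33.8,0,0,0.0,15,-0.2,0.3,33.8,0,0,0.0,15,-0.1,0.3,33.9,0,0,0.1]
end [0.5065 0.2453 0.2235] 99.16
```

drive_tool(moves=[15,0,0,34,0,0,0,15,0,1,34,0,0,0,15,0,0,34,0,0,0,15,0,0,33,0,0,0,15,0,0,0,0,0,0,15,0,0,0,0,0,0])

```text
t: 6.4
tool_pos: [0.5065, 0.2439, 0.2248]
orientation: [-2.039, -2.39, 0.003]
force: [-1.0, -0.6, -1.9]
opening: 0.0247
gripper_force: 50.0
```

```bash
python3 - <<'E'
from h import *
from plant import robot
p,R,y,s=pose();print(p,y,s["force"],s["wrist_torque"],R.as_matrix()[:,2])
ims=[]
for n in("top","side"):
    c=robot.read_camera(n);np.savez(f"{n}1.npz",**c)
    q=proj(c,[(.5209,.1564,.045),(.534,.0755,.045),p-[0,0,.1785]]).round();print(n,q.tolist())
    u=q.mean(0).astype(int);cr=c["color"][max(u[1]-50,0):max(u[1]-50,0)+100,max(u[0]-65,0):max(u[0]-65,0)+130];print(max(u[0]-65,0),max(u[1]-50,0))
    ims.append(cv2.resize(cr,(390,300),interpolation=2))
cv2.imwrite("pics/ins.png",np.hstack(ims)[:,:,::-1])
E
```

```text
[0.50649609 0.2439432  0.22476299] 99.06440300281851 [-0.96153692 -0.62809833 -1.85871931] [-0.06259737  0.05140239  0.01517934] [-1.65418013e-03 -8.79078063e-04 -9.99998245e-01]
top [[226.0, 246.0], [257.0, 240.0], [193.0, 252.0]]
160 196
side [[237.0, 203.0], [260.0, 213.0], [214.0, 193.0]]
172 153
```

View pics/ins.png

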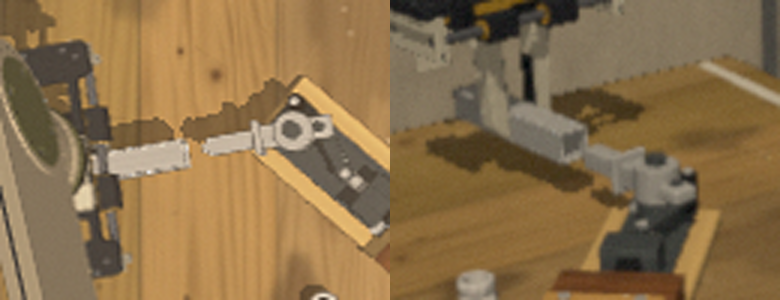

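The left crop (top camera) shows the tube lined up with the stub, with a gap of about 5 px. The right crop (side camera) shows the tube's open end facing the nose. Next I measure the offset between the two axes in the top view.

```bash
python3 - <<'E'
from h import *
c=dict(np.load("top1.npz"));im=c["color"];g=im.min(2).astype(float)
hsv=cv2.cvtColor(im,cv2.COLOR_RGB2HSV)
m=((hsv[:,:,1]<55)&(hsv[:,:,2]>120))
def line(x0,x1,z,nm):
    P=[]
    for x in range(x0,x1):
        r=np.where(m[236:262,x])[0]+236
        P.append((x,r.mean(),len(r)))
    P=np.array(P);Q=ray(c,P[:,:2],z)
    k=np.polyfit(Q[:,1],Q[:,0],1);print(nm,P[:,2].mean(),"dx/dy",k[0],"ang",90+np.degrees(-np.arctan(k[0])),"x@.156",np.polyval(k,.156),"x@.244",np.polyval(k,.244))
line(199,221,.0575,"tube");line(231,243,.053,"stub")
c=dict(np.load("side1.npz"))
E
```

```text
tube 9.545454545454545 dx/dy -0.13921480130614938 ang 97.92548189952893 x@.156 0.5198283363911902 x@.244 0.5075774338762491
stub 5.916666666666667 dx/dy -0.1708337105943921 ang 99.69446528772094 x@.156 0.5222529899763075 x@.244 0.5072196234440011
```

drive_tool(moves=[15,-5,0,1,0,0,0,15,-5,0,0,0,0,0,15,-5,0,0,0,0,0,15,-5,0,0,0,0,0,15,-5,0,0,0,0,0,15,0,0,0,0,0,0])

```text
t: 7.1
tool_pos: [0.5107, 0.2197, 0.2237]
orientation: [2.037, 2.391, -0.0]
force: [0.3, 0.0, -2.6]
opening: 0.0247
gripper_force: 50.0
```

drive_tool(moves=[15,-4,0,0,0,0,0,15,-4,0,0,0,0,0,15,0,0,0,0,0,0])

```text
t: 7.4
tool_pos: [0.5119, 0.2121, 0.2237]
orientation: [2.037, 2.392, -0.0]
force: [-0.5, 1.1, -1.7]
opening: 0.0247
gripper_force: 50.0
```

drive_tool(moves=[15,-6,0,0,0,0,0,15,-6,0,0,0,0,0,15,-6,0,0,0,0,0,15,-4,0,0,0,0,0,15,0,0,0,0,0,0])

```text
t: 7.9
tool_pos: [0.5155, 0.1901, 0.2238]
orientation: [2.038, 2.391, -0.0]
force: [0.1, 0.0, -1.8]
opening: 0.025
gripper_force: 50.0
```

drive_tool(moves=[15,-2,0,0,0,0,0,15,-1,0,0,0,0,0,15,-1,0,0,0,0,0,15,0,0,0,0,0,0])

```text
t: 8.3
tool_pos: [0.516, 0.1869, 0.2237]
orientation: [2.037, 2.392, -0.0]
force: [-0.5, -0.8, -1.4]
opening: 0.0249
gripper_force: 50.0
```

```bash
python3 - <<'E'
from h import *
p,R,y,s=pose();print(p,y,s["force"],s["wrist_torque"]);d=p-[.534,.0755,0];print(np.hypot(*d[:2]),np.degrees(np.arctan2(d[1],d[0])))
E
```

```text
[0.51598343 0.18685858 0.22371222] 99.17828467867902 [-0.53165263 -0.80111996 -1.36006212] [-0.03955806  0.01888233  0.02677926]
0.11280660920335908 99.19018101591662
```

drive_tool(moves=[15,-1,0,0,0,0,0,15,-1,0,0,0,0,0,15,0,0,0,0,0,0])

```text
t: 8.6
tool_pos: [0.5163, 0.1848, 0.2237]
orientation: [2.037, 2.392, -0.0]
force: [-0.9, 0.3, -1.9]
opening: 0.025
gripper_force: 50.0
```

drive_tool(moves=[15,-1,0,0,0,0,0,15,0,0,0,0,0,0])

```text
t: 8.8
tool_pos: [0.5165, 0.1838, 0.2237]
orientation: [2.037, 2.392, -0.0]
force: [0.2, -0.6, -1.6]
opening: 0.0247
gripper_force: 50.0
```

drive_tool(moves=[15,-1,0,0,0,0,0,15,0,0,0,0,0,0])

```text
t: 9.0
tool_pos: [0.5166, 0.1832, 0.2238]
orientation: [-2.036, -2.392, -0.001]
force: [-0.6, 3.1, -2.0]
opening: 0.0245
gripper_force: 50.0
```

drive_tool(moves=[15,-1,0,0,0,0,0,15,0,0,0,0,0,0])

```text
t: 9.2
tool_pos: [0.5166, 0.1828, 0.2238]
orientation: [-2.035, -2.391, -0.002]
force: [-1.6, 7.9, -2.6]
opening: 0.0248
gripper_force: 50.0
```

drive_tool(moves=[15,-1,0,0,0,0,0,15,0,0,0,0,0,0,15,0,0,0,0,0,0])

```text
t: 9.5
tool_pos: [0.5166, 0.1825, 0.2239]
orientation: [-2.034, -2.391, -0.004]
force: [-1.8, 11.4, -1.8]
opening: 0.0247
gripper_force: 50.0
```

```bash
python3 - <<'E'
from h import *
from plant import robot
p,R,y,s=pose();print(p,y,s["force"],s["wrist_torque"])
c=robot.read_camera("top");np.savez("top2.npz",**c)
im=c["color"][205:285,160:270];cv2.imwrite("pics/seat.png",cv2.resize(im,None,fx=6,fy=6,interpolation=2)[:,:,::-1])
E
```

```text
[0.51661668 0.18254936 0.22393687] 99.20335977279197 [-1.79780521 11.35925484 -1.75278866] [1.91007624 0.4868057  0.07270919]
```

View pics/seat.png

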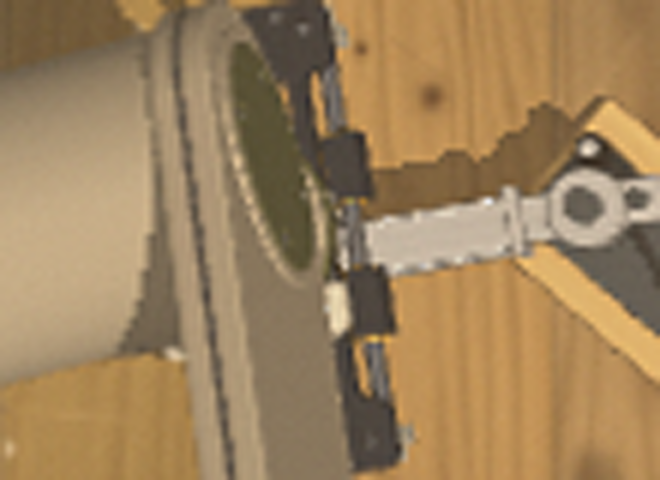

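The crop shows the tube's end flush with the shoulder flange at about (507,220), and the force has risen to 11 N, so the tube is home. Now I ease the axial push and swing an arc about the pivot, with radius 110 mm.

```bash
cat > st.py <<'E'
from h import *
p,R,y,s=pose();piv=np.array([.5342,.0745,p[2]]);d=p-piv
M=s["wrist_torque"];F=s["force"]
print("r",np.hypot(*d[:2]).round(4),"ang",np.degrees(np.arctan2(d[1],d[0])).round(2),"yaw",round(y,2),"F",F.round(1),"M",M.round(2),"tau",(np.cross(d,F)+M)[2].round(3),"z",p[2].round(4),"t",s["t"],"op",s["opening"].round(4))
E
python3 st.py
```

```text
Traceback (most recent call last):
  File "st.py", line 4, in <module>
    print("r",np.hypot(*d[:2]).round(4),"ang",np.degrees(np.arctan2(d[1],d[0])).round(2),"yaw",round(y,2),"F",F.round(1),"M",M.round(2),"tau",(np.cross(d,F)+M)[2].round(3),"z",p[2].round(4),"t",s["t"],"op",s["opening"].round(4))
                                                                                                                                                                                                              ^^^^^^^^^^^^^^^^^^
AttributeError: 'float' object has no attribute 'round'
```

drive_tool(moves=[15,1.5,2,0,0,0,1,15,-0.2,5.8,0,0,0,3,15,-0.2,5.8,0,0,0,3,15,-0.2,5.8,0,0,0,3])

```text
t: 9.95
tool_pos: [0.5348, 0.1851, 0.2232]
orientation: [-2.236, -2.201, 0.002]
force: [-8.6, 10.1, 1.4]
opening: 0.0245
gripper_force: 50.0
```

```bash
python3 st.py
```

```text
Traceback (most recent call last):
  File "st.py", line 4, in <module>
    print("r",np.hypot(*d[:2]).round(4),"ang",np.degrees(np.arctan2(d[1],d[0])).round(2),"yaw",round(y,2),"F",F.round(1),"M",M.round(2),"tau",(np.cross(d,F)+M)[2].round(3),"z",p[2].round(4),"t",s["t"],"op",s["opening"].round(4))
                                                                                                                                                                                                              ^^^^^^^^^^^^^^^^^^
AttributeError: 'float' object has no attribute 'round'
```

```bash
sed -i 's/s\["opening"\].round(4)/s["opening"]/' st.py; python3 st.py
```

```text
r 0.1106 ang 89.69 yaw 89.09 F [-8.6 10.1  1.4] M [1.48 1.67 0.01] tau 0.964 z 0.2232 t 9.95 op 0.02446656014320419
```

drive_tool(moves=[15,-0.2,7.7,0,0,0,4,15,-0.2,7.7,0,0,0,4,15,-0.2,7.7,0,0,0,4,15,-0.2,7.7,0,0,0,4])

```text
t: 10.35
tool_pos: [0.5651, 0.1813, 0.2233]
orientation: [-2.52, -1.867, 0.003]
force: [-9.9, 11.6, 3.6]
opening: 0.0243
gripper_force: 50.0
```

```bash
python3 st.py
```

```text
r 0.1111 ang 73.87 yaw 73.09 F [-9.9 11.6  3.6] M [1.9  1.93 0.25] tau 1.665 z 0.2233 t 10.35 op 0.02427251687132133
```

drive_tool(moves=[15,-0.2,7.7,0,0,0,4,15,-0.2,7.7,0,0,0,4,15,-0.2,7.7,0,0,0,4,15,-0.2,7.7,0,0,0,4,15,0,0,0,0,0,0])

```text
t: 10.85
tool_pos: [0.5941, 0.1686, 0.2238]
orientation: [-2.756, -1.498, -0.001]
force: [-5.4, 14.0, 0.7]
opening: 0.0244
gripper_force: 50.0
```

```bash
python3 st.py
```

```text
r 0.1115 ang 57.51 yaw 57.06 F [-5.4 14.   0.7] M [ 2.38  1.09 -0.1 ] tau 1.246 z 0.2238 t 10.85 op 0.024394656431730617
```

drive_tool(moves=[15,-0.1,5.8,0,0,0,3,15,-0.1,5.8,0,0,0,3,15,-0.1,5.8,0,0,0,3,15,0,0,0,0,0,0])

```text
t: 11.25
tool_pos: [0.6085, 0.1579, 0.224]
orientation: [-2.866, -1.278, -0.003]
force: [-1.6, 12.1, -0.6]
opening: 0.0246
gripper_force: 50.1
```

```bash
python3 st.py
```

```text
r 0.1117 ang 48.29 yaw 48.07 F [-1.6 12.1 -0.6] M [ 2.07  0.34 -0.41] tau 0.618 z 0.224 t 11.25 op 0.024578829907321978
```

drive_tool(moves=[15,0,3.8,0,0,0,2,15,-0.1,3.8,0,0,0,2,15,0,3.8,0,0,0,2,15,0,0,0,0,0,0])

```text
t: 11.65
tool_pos: [0.6172, 0.1492, 0.2243]
orientation: [-2.931, -1.128, -0.004]
force: [3.3, 7.2, -3.5]
opening: 0.0247
gripper_force: 50.0
```

```bash
python3 st.py
```

```text
r 0.1116 ang 41.99 yaw 42.11 F [ 3.3  7.2 -3.5] M [ 1.3  -0.36 -0.2 ] tau 0.152 z 0.2243 t 11.65 op 0.02468716172375468
```

drive_tool(moves=[15,0,3.8,0,0,0,2,15,-0.1,3.8,0,0,0,2,15,0,0,0,0,0,0])

```text
t: 11.95
tool_pos: [0.6224, 0.1428, 0.2244]
orientation: [-2.969, -1.025, -0.005]
force: [3.6, 5.2, -2.4]
opening: 0.0243
gripper_force: 50.0
```

```bash
python3 st.py
```

```text
r 0.1115 ang 37.78 yaw 38.08 F [ 3.6  5.2 -2.4] M [ 0.9  -0.57 -0.07] tau 0.147 z 0.2244 t 11.95 op 0.02426573030872486
```

drive_tool(moves=[15,0,3.8,0,0,0,2,15,0,0,0,0,0,0])

```text
t: 12.15
tool_pos: [0.6244, 0.1403, 0.2243]
orientation: [-2.986, -0.973, -0.004]
force: [2.8, 7.7, -0.6]
opening: 0.0245
gripper_force: 50.0
```

```bash
python3 st.py
```

```text
r 0.1117 ang 36.09 yaw 36.1 F [ 2.8  7.7 -0.6] M [ 1.4  -0.31  0.04] tau 0.554 z 0.2243 t 12.15 op 0.024466585951640918
```

drive_tool(moves=[15,0,2.9,0,0,0,1.5,15,0,0,0,0,0,0])

```text
t: 12.35
tool_pos: [0.6259, 0.1384, 0.2242]
orientation: [-2.997, -0.935, -0.003]
force: [1.3, 9.4, -0.9]
opening: 0.0247
gripper_force: 50.0
```

```bash
python3 st.py
```

```text
r 0.1117 ang 34.86 yaw 34.64 F [ 1.3  9.4 -0.9] M [ 1.64 -0.12  0.24] tau 1.024 z 0.2242 t 12.35 op 0.024675264967184495
```

drive_tool(moves=[15,0,1.9,0,0,0,1,15,0,1.9,0,0,0,1,15,0,0,0,0,0,0])

```text
t: 12.65
tool_pos: [0.6277, 0.1358, 0.2241]
orientation: [-3.012, -0.883, -0.002]
force: [-0.6, 12.6, -1.0]
opening: 0.0244
gripper_force: 50.1
```

```bash
python3 st.py
```

```text
r 0.1118 ang 33.26 yaw 32.69 F [-0.6 12.6 -1. ] M [2.04 0.18 0.24] tau 1.461 z 0.2241 t 12.65 op 0.024377728047489187
```

drive_tool(moves=[15,0,0.8,0,0,0,0,15,0,0,0,0,0,0,15,0,0,0,0,0,0,15,0,0,0,0,0,0,15,0,0,0,0,0,0])

```text
t: 13.15
tool_pos: [0.6279, 0.1356, 0.2241]
orientation: [-3.011, -0.884, -0.002]
force: [-0.8, 12.8, -0.8]
opening: 0.0245
gripper_force: 50.0
```

```bash
python3 st.py; python3 - <<'E'
from h import *
from plant import robot
c=robot.read_camera("top");np.savez("top3.npz",**c)
a=c["color"][190:280,190:320]
d=robot.read_camera("side");np.savez("side3.npz",**d);b=d["color"][160:250,190:320]
cv2.imwrite("pics/closed.png",cv2.resize(np.hstack([a,b]),None,fx=3,fy=3,interpolation=2)[:,:,::-1])
E
python3 st.py
```

```text
r 0.1118 ang 33.1 yaw 32.74 F [-0.8 12.8 -0.8] M [2.29 0.3  0.19] tau 1.442 z 0.2241 t 13.15 op 0.024485620626697416
r 0.1118 ang 33.11 yaw 32.74 F [-0.2 13.5 -0.9] M [2.29 0.32 0.2 ] tau 1.472 z 0.2241 t 13.25 op 0.02470777799558881
```

View pics/closed.png

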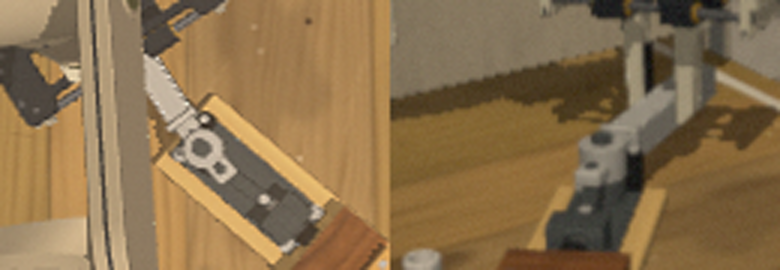

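The crops show the handle swung to the closed side with the tube against the shoulder and the torque steady at about 1.46 N·m (0.048 rad of bend). I'll hold it a bit longer with the tube turned back to lie closer to the stub's axis.

drive_tool(moves=[15,0,0,0,0,0,-1.5,15,0,0,0,0,0,-1.5,15,0,0,0,0,0,0,15,0,0,0,0,0,0,15,0,0,0,0,0,0])

```text
t: 13.75
tool_pos: [0.6273, 0.1366, 0.2239]
orientation: [-2.985, -0.961, -0.001]
force: [-4.0, 17.5, 0.5]
opening: 0.0245
gripper_force: 50.3
```

```bash
python3 st.py
```

```text
r 0.1119 ang 33.69 yaw 35.69 F [-4.  17.5  0.5] M [ 3.22  0.96 -0.75] tau 1.129 z 0.2239 t 13.75 op 0.024470374661851334
```

drive_tool(moves=[15,0,0.8,0,0,0,0,15,0,0,0,0,0,0,15,0,0,0,0,0,0,15,0,0,0,0,0,0,15,0,0,0,0,0,0])

```text
t: 14.25
tool_pos: [0.6276, 0.1362, 0.2238]
orientation: [-2.984, -0.961, -0.0]
force: [-4.7, 20.2, 1.2]
opening: 0.025
gripper_force: 50.4
```

```bash
python3 st.py
```

```text
r 0.112 ang 33.45 yaw 35.7 F [-4.7 20.2  1.2] M [ 3.49  1.06 -0.79] tau 1.381 z 0.2238 t 14.25 op 0.024954072150687005
```

drive_tool(moves=[15,0,-2,0,0,0,-1,15,0,-2,0,0,0,-1,15,0,-2,0,0,0,-0.5,15,0,0,0,0,0,0])

```text
t: 14.65
tool_pos: [0.6246, 0.1396, 0.2239]
orientation: [-2.965, -1.027, -0.002]
force: [0.4, 11.7, -1.2]
opening: 0.0244
gripper_force: 50.1
```

```bash
python3 st.py
```

```text
r 0.1115 ang 35.76 yaw 38.22 F [ 0.4 11.7 -1.2] M [ 2.15  0.21 -0.43] tau 0.606 z 0.2239 t 14.65 op 0.024443519180815304
```

drive_tool(moves=[15,0.5,-1.5,0,0,0,0,15,0.5,-1.5,0,0,0,0,15,0,0,0,0,0,0])

```text
t: 14.95
tool_pos: [0.6239, 0.1411, 0.2239]
orientation: [-2.968, -1.028, -0.001]
force: [-0.7, 5.0, -2.4]
opening: 0.0245
gripper_force: 50.0
```

```bash
python3 st.py
```

```text
r 0.1117 ang 36.61 yaw 38.19 F [-0.7  5.  -2.4] M [ 1.04  0.02 -0.12] tau 0.378 z 0.2239 t 14.95 op 0.02445765669675103
```

drive_tool(moves=[15,0.5,-1.5,0,0,0,0,15,0.5,-1.5,0,0,0,0,15,0,0,0,0,0,0])

```text
t: 15.25
tool_pos: [0.6229, 0.1432, 0.2237]
orientation: [2.968, 1.027, -0.0]
force: [0.3, 0.9, -2.0]
opening: 0.0244
gripper_force: 50.0
```

```bash
python3 st.py
```

```text
r 0.1122 ang 37.75 yaw 38.17 F [ 0.3  0.9 -2. ] M [ 0.16 -0.09 -0.01] tau 0.042 z 0.2237 t 15.25 op 0.024367912619241063
```

drive_tool(moves=[15,0,-2,0,0,0,-1.3,15,5,0,0,0,0,0,15,5,0,0,0,0,0,15,5,0,0,0,0,0,15,0,0,0,0,0,0])

```text
t: 15.75
tool_pos: [0.6337, 0.155, 0.2238]
orientation: [2.957, 1.061, 0.001]
force: [0.6, 0.0, -2.2]
opening: 0.0248
gripper_force: 50.0
```

```bash
python3 st.py
```

```text
r 0.1279 ang 38.97 yaw 39.49 F [ 0.6  0.  -2.2] M [-0.03  0.1  -0.01] tau -0.054 z 0.2238 t 15.75 op 0.024753411407397664
```

Free of load. Pulling off.

drive_tool(moves=[15,5,0,0,0,0,0,15,5,0,0,0,0,0,15,5,0,0,0,0,0,15,0,0,0,0,0,0])

```text
t: 16.15
tool_pos: [0.6452, 0.1645, 0.2238]
orientation: [2.957, 1.061, 0.001]
force: [-0.2, 0.4, -2.0]
opening: 0.0246
gripper_force: 50.0
```

```bash
python3 st.py
```

```text
r 0.1429 ang 39.03 yaw 39.49 F [-0.2  0.4 -2. ] M [-0.04  0.13 -0.04] tau 0.02 z 0.2238 t 16.15 op 0.024586764090291858
```

drive_tool(moves=[15,6,0,0,0,0,0,15,8,0,0,0,0,0,15,8,0,0,0,0,0,15,8,0,0,0,0,0,15,8,0,0,0,0,0,15,0,0,0,0,0,0])

```text
t: 16.75
tool_pos: [0.6748, 0.189, 0.2238]
orientation: [-2.957, -1.062, -0.001]
force: [-0.6, 0.1, -1.6]
opening: 0.0246
gripper_force: 50.0
```

```bash
python3 st.py
```

```text
r 0.1814 ang 39.17 yaw 39.51 F [-0.6  0.1 -1.6] M [-0.05  0.16  0.06] tau 0.135 z 0.2238 t 16.75 op 0.024633593295650305
```

drive_tool(moves=[15,10,-25,0,0,0,0,15,10,-30,0,0,0,0,15,0,-25,5,0,0,0,0,15,0,0,12,0,0,0,15,0,0,12,0,0,0,15,0,0,3,0,0,0,15,0,0,0,0,0,0])

```text
invalid input at $.moves: expected a multiple of 7 numbers
```

drive_tool(moves=[15,10,-25,0,0,0,0,15,10,-30,0,0,0,0,15,0,-25,5,0,0,0,15,0,0,12,0,0,0,15,0,0,12,0,0,0,15,0,0,3,0,0,0,15,0,0,0,0,0,0])

```text
t: 17.45
tool_pos: [0.6389, 0.2617, 0.1911]
orientation: [2.957, 1.06, -0.002]
force: [-0.0, -0.5, -1.9]
opening: 0.0248
gripper_force: 50.0
```

```bash
python3 st.py
```

```text
r 0.2145 ang 60.78 yaw 39.42 F [-0.  -0.5 -1.9] M [-0.06  0.13  0.01] tau -0.045 z 0.1911 t 17.45 op 0.024785693616412127
```

drive_tool(moves=[15,0,0,1,0,0,0,15,0,0,0,0,0,0])

```text
t: 17.65
tool_pos: [0.6391, 0.2617, 0.191]
orientation: [2.957, 1.059, -0.0]
force: [-2.3, -1.0, 4.3]
opening: 0.0245
gripper_force: 50.0
```

drive_tool(moves=[15,0,0,1,0,0,0,15,0,0,0,0,0,0])

```text
t: 17.85
tool_pos: [0.6392, 0.2618, 0.191]
orientation: [2.957, 1.059, 0.0]
force: [-4.6, -3.5, 9.9]
opening: 0.0245
gripper_force: 50.0
```

drive_tool(moves=[15,0,0,-1.5,0,0,0,30,0,0,0,0,0,0,45,0,0,0,0,0,0,60,0,0,0,0,0,0,60,0,0,0,0,0,0,60,0,0,-20,0,0,0,60,0,0,-40,0,0,0,60,0,0,-40,0,0,0])

```text
t: 18.65
tool_pos: [0.6381, 0.2626, 0.2909]
orientation: [-2.957, -1.061, 0.004]
force: [0.9, 0.5, 1.5]
opening: 0.0601
gripper_force: 0.0
```

drive_tool(moves=[60,0,-30,-30,0,0,0,60,0,-30,0,0,0,0,60,0,0,0,0,0,0,60,0,0,0,0,0,0])

```text
t: 19.05
tool_pos: [0.6001, 0.3095, 0.3211]
orientation: [2.956, 1.063, -0.0]
force: [-0.2, -0.7, -0.9]
opening: 0.0599
gripper_force: 0.0
```

```bash
python3 - <<'E'
from h import *
from plant import robot
s=pose()[3];print(s["t"],s["tool_pos"],s["force"],s["opening"])
a=robot.read_camera("top");np.savez("top4.npz",**a);b=robot.read_camera("side")
cv2.imwrite("pics/end.png",np.hstack([cv2.resize(a["color"][140:320,140:340],(400,360)),cv2.resize(b["color"][100:280,180:380],(400,360))])[:,:,::-1])
E
```

```text
19.05 [0.60006334 0.30948497 0.32108951] [-0.19192162 -0.67564689 -0.86178473] 0.05987797838884988
```

View pics/end.png

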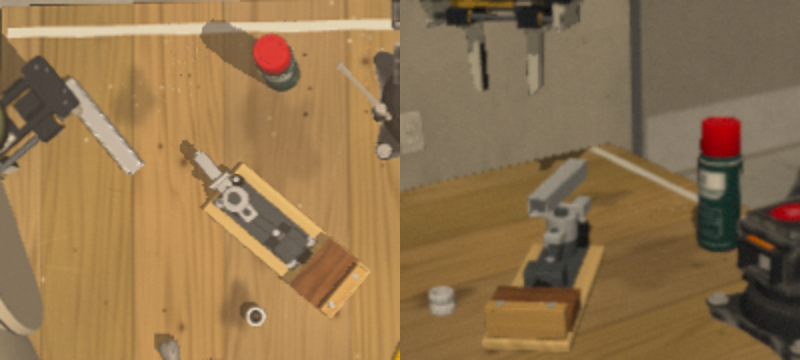

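The view shows the tube lying on the worktop, clear of the clamp. The handle is in the closed position, and the can and nut are unmoved. One quick check of the stub angle before handing in.

```bash
python3 - <<'E'
from h import *
c=dict(np.load("top4.npz"));hsv=cv2.cvtColor(c["color"],cv2.COLOR_RGB2HSV)
m=((hsv[:,:,1]<55)&(hsv[:,:,2]>120)).astype(np.uint8)
def fit(x0,y0,x1,y1,z):
    s=np.zeros_like(m);s[y0:y1,x0:x1]=m[y0:y1,x0:x1]
    k=max(cv2.findContours(s,0,1)[0],key=cv2.contourArea)
    s[:]=0;cv2.drawContours(s,[k],-1,1,-1);q=np.argwhere(s)[:,::-1]
    Q=ray(c,q,z);v=cv2.fitLine(Q[:,:2].astype(np.float32),2,0,.01,.01).ravel();print(len(q),v,np.degrees(np.arctan2(v[1],v[0])))
    dv=v[2:]-[.5342,.0745];print("from pivot",np.degrees(np.arctan2(dv[1],dv[0])))
fit(232,210,250,228,.053);fit(170,175,213,230,.025)
d=c["depth"];print("tube top z",(c["R"].T@(np.linalg.inv(c["mtx"])@[200,210,1]*d[210,200]-c["t"]))[2])
E
```

```text
79 [0.7453495  0.6666739  0.58259606 0.11066136] 41.810867
from pivot 36.766947959093784
467 [0.8005731  0.59923506 0.63261414 0.2521464 ] 36.815132
from pivot 61.01403236299586
tube top z 0.02929441521565929
```

```bash
python3 -c "
from plant import robot
print(robot.close_job())"
```

```text
the job is handed in; nothing more can be done
None
```

I handed the job in at about 19 s. The tube was seated fully home, the handle was thrown to its closed stop and pressed there (about 1.4 N·m, or 0.047 rad of bend, from the wrist force), and the tube was pulled off and laid on the worktop clear of the clamp; no verdict came back.

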